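Set and lock the sliding leg of the bench length gauge

ROBOT

A 6-joint arm with a two-finger parallel gripper is mounted at the origin on the work surface; the furniture and walls round the work are solid. World frame = base frame: x ahead of the robot, y to its left, z up, the work surface at z = 0. Lengths are in mm, angles in degrees, forces in N, time in s.
With the tool pointing down it reaches from about 300 to 750 mm from the base axis. Payload 8.5 kg.
Tool frame: the origin (TCP) lies between the finger pads, 19 mm behind the fingertips; this is the grasp point; z points along the fingers, y is the line along which they close (so a half turn about z gives the same grasp; the last joint's range is limited). The gripper opens to 85 mm and grips with 20 to 120 N. Pads are 22 mm wide; open, the fingers measure 114 mm over their backs; the gripper's body (76 mm by 85 mm) begins 54 mm behind the grasp point. The pads swing forward as they close: fully open they stand 13 mm farther back than shut.
Start: joints at [55.846, 21.807, 74.336, -0, 83.858, -12.336], TCP at [204.405, 510.587, 250.022] pointing down, gripper open.
Joint ranges: [-178.18, 178.18], [-50.72, 133.34], [12.68, 142.11], [-81.47, 261.47], [9.98, 163.14], [-165.26, 165.26]. Speed limits (degrees/s): [136.94, 136.94, 180, 180, 180, 180].

INTERFACE

Orientations are given as [roll, pitch, yaw] about the fixed x, y, z axes, in that order (R = Rz(yaw) Ry(pitch) Rx(roll)).
In Python, from cell import manip gives the robot as it stands. The module is installed in compiled form; this text tells all that it offers.
- The arm moves only by the tool jog_arm, never from a script. Its arguments are lists of equal length, an entry for each row: "fingers": the finger opening in cm, from 0 to 8.54; "linear": the shift along the tool's x, y, z in cm, a list of three; "twist": the turn, a rotation vector about the tool's x, y, z in rad, a list of three. In form: {"fingers": [fingers, ...], "linear": [[dx, dy, dz], ...], "twist": [[ax, ay, az], ...]}. A call has 1 to 20 rows; each row shifts and turns the commanded pose from where the row before left it, along the tool's axes as they then stand; what a row does not reach is not made up. A row lasts 1/8 s, in which the tool goes at most 62.5 mm and 10.7 degrees, less where a joint would pass 70% of its speed; a pose out of reach is approached as far as the arm can. A call with a gripper value outside its range is refused whole. The fingers move at their own pace and stop on an object; the grip force is fixed at half the most. Time passes only in rows, so rows that do not move let the fingers close. It gives the time, the measured TCP pose, the force, the opening and the grip force at its end, in the units of the state.
- manip.get_obs(): the state, without advancing time (a new reading comes with each control period).
- manip.get_image(name): name is "scene" or "top" or "wrist"; returns a dict with "color" (420x560x3 uint8, blue, green, red), "vfov" (degrees; the focal length in pixels is half the picture's height over the tangent of half this angle, whatever the lens; pixels are square), "cx", "cy" (the principal point, pixels), "rvec" (rotation vector, rad) and "tvec" (3), from world to camera coordinates, as OpenCV has them. Camera axes: x right, y down, z forward; pixel columns grow to the right and rows downward; lengths in mm; the calibration is good to about 2 mm. A picture is of the moment at which its call begins. There is no depth.
- manip.job_done(): hands the job in; it is judged then, once.
The state is a dict: "time_s": time; "joint_positions": joint angles; "qd": joint speeds; "effort": joint torques, N m; "ee_pos": TCP position; "tool_rot": TCP orientation; "contact_force": force on the tool from outside, world axes, zero at the start; "moment": the same for the moment, N m; "width": finger opening in mm; "grip_force": force on a finger pad.
Only numpy, scipy, OpenCV 4.12 (cv2) and the standard library are available. Lean on these libraries where they do the work, as an engineer would, in place of code of your own. Each camera call takes 0.05 s, during which the arm holds its last target. There are 200 camera calls.

TASK

Reset the length gauge for the next batch of shaft blanks: press the release button on top of the sliding leg so that its cam lever springs open, then draw the leg back along the beam until its pointer stands at the index mark on the scale. Hold the leg there against its spring while you squeeze the lever fully closed, and finish still gripping the leg, lever shut and pointer on the mark. Do not shift the index, and leave the shaft blank beside the gauge where it stands.

Things in the scene. Friction and masses are not known exactly. Their poses are not given: they have to be found in the camera images.
- gauge: bench length gauge, bolted down: grey base 106 x 280 x 12 mm, steel beam 10 mm thick and 24 mm high (44 to 68 mm above the bench) along its y axis between two 78 mm brackets. Origin on the bench under the beam; z up; x points away from the robot (yaw -0.2 to 0.25 rad). A fixed measuring leg stands at y +105 mm; the scale lies along the front (-x) edge of the base.
- leg: steel sliding leg on the beam. Origin on the bench below its middle and the beam's centre line; axes as the gauge's. Block x -12 to +12, y -22 to +22 mm, 84 mm high, between the measuring leg at +y (82 mm high, x -62 to +33) and a pull bar at -y (12 mm round, along x, 78 mm above the bench, x -54 to +48). Lever open: a spring of 3 to 5 N draws it to +y, home. Lever closed: clamped. Travel 115 mm.
- leg_grip (a point): good TCP point to grip the sliding leg across x: midway between its grip faces, which are 31 mm apart with the lever closed (lever's outer face, block's back face), 70 mm above the bench, in the middle of the 44 mm free space between measuring leg and pull bar. Fingers standing here either side of the block and moved to -y bear on the bar and take the leg with them.
- leg_pointer (a point): lower tip of the thin dark pointer blade under the toe of the sliding leg, over the scale: 60 mm in front (-x) of the beam, 26.5 mm to the +y side of the leg's origin, 19 mm above the bench. It passes just above the index.
- mark (a point): index mark: white line along x on top of a dark rider (24 x 11 mm, 6 mm above the base) clipped on the scale; the point lies on the line, under the pointer's path. Pointer and mark agree when they have the same y in the gauge's axes. The rider can be pushed along by a careless finger. At the start it is 25 to 96 mm to the -y side of the pointer.
- lever (a joint): cam lever, aluminium flap 28 mm wide, 44 mm tall, on the -x (robot) side of the leg's block, hinged along y at its foot, 46 mm above the bench. rad: 0 closed, upright against the leg; 0.5 open, its top leaning out to x -40 mm from the leg's origin. Sprung to open; about 8 N towards +x at its top closes it. The cam grips from 0.2 rad down; latched it reads about 0.015.
- lever_tip (a point): outer face of the lever near its top edge, mid-width, 42 mm from the hinge
- release_top (a point): top face of the black release button, 14 x 18 mm, on top of the leg's block, 100 mm above the bench. Pressed down 2 to 4.5 mm with 3 to 5 N it frees the lever's catch and the lever springs open at once; the button springs back up and the leg runs home in about a second. All else near the button stays below 93 mm.
- blank: stepped steel shaft blank standing on the bench to the left (+y) of the gauge, 36 mm across and 85 mm high; bystander

How it is judged (in metres and radians):
On the way, in this order (a step that is already met when the one before it is completed fails the run):
1. the release has been pressed and the lever has sprung open (value of joint lever above 0.4 rad), for 0.1 s.
2. with the lever not yet clamping (over 0.15 rad), the pointer is at the mark, within 5 mm (value of joint lever above 0.15 rad and y of leg_pointer in the frame of mark between -0.005 and 0.005 m), for 0.1 s.
3. the lever is shut with the pointer within 3 mm of the mark (value of joint lever below 0.06 rad and y of leg_pointer in the frame of mark between -0.003 and 0.003 m), for 0.2 s.
At the end, for the whole second after the job is handed in: lever shut (under 0.06 rad), pointer within 3 mm of the index mark along the beam, and the fingers still gripping the sliding leg with over 8 N, TCP within 40 mm of its grip point (all of step 3 and contact force between the fingers and leg above 8 N and distance between the grasp point and leg_grip below 0.04 m); the arm keeps its last pose, push and grip.
It fails at once if the index rider is shifted by over 3 mm (distance of mark from where it was at the start of the episode above 0.003 m).
It fails at once if the shaft blank is moved by over 20 mm (distance of blank from where it was at the start of the episode above 0.02 m).
It also fails if it takes over 40 s, if anything falls off the work surface, if the arm or the gripper's body presses on something with over 40 N, if the wrist force passes 120 N, or if a joint passes its speed limit or range.

## Working session

There is one attempt and no reset: what is moved stays moved. The work goes in short steps, Python scripts to look and compute and a tool call to move; the robot and the scene stay as the last step left them, time stands still between calls to the robot, and variables do not carry over. Pictures are saved under pics/ and viewed, at most 10 in all, crops included, and the job is handed in when it is done.

Besides the shell and the picture viewer there is one more tool, called after "Emit:" by a JSON object that holds its "op" and its "data". jog_arm: Moves the arm, as the interface text tells. Its arguments: {"type":"object","properties":{"fingers":{"type":"array","items":{"type":"number"}},"linear":{"type":"array","items":{"type":"array","items":{"type":"number"}}},"twist":{"type":"array","items":{"type":"array","items":{"type":"number"}}}},"required":["fingers","linear","twist"]}

```bash
mkdir -p pics; cat > h.py <<'E'
import numpy as np, cv2
from cell import manip
def cam(n):
    d=manip.get_image(n); h=d["color"].shape[0]
    f=h/2/np.tan(np.radians(d["vfov"])/2)
    K=np.array([[f,0,d["cx"]],[0,f,d["cy"]],[0,0,1.]])
    return d["color"],K,np.array(d["rvec"],float).ravel(),np.array(d["tvec"],float).ravel()
def onplane(c,px,z):
    _,K,r,t=c; R=cv2.Rodrigues(r)[0]; o=-R.T@t
    d=R.T@np.linalg.inv(K)@np.array([px[0],px[1],1.]); return o+d*(z-o[2])/d[2]
def proj(c,P):
    return cv2.projectPoints(np.array(P,float).reshape(-1,3),c[2],c[3],c[1],None)[0].reshape(-1,2)
E
python3 - <<'E'
from h import *
print(manip.get_obs())
for n in("scene","top"):
    c=cam(n); cv2.imwrite(f"pics/{n}0.png",c[0]); np.save(f"{n}0.npy",np.array([*c[1].ravel(),*c[2],*c[3]]))
    R=cv2.Rodrigues(c[2])[0]; print(n,-R.T@c[3],c[1][0,0])
E
```

```text
{'time_s': 0.0, 'joint_positions': array([ 5.58451988e+01,  2.18424637e+01,  7.43854729e+01,  1.97620475e-04,
        8.38577432e+01, -1.23351599e+01]), 'qd': array([-0.09680083,  0.06803787, -0.02387451, -0.08120569,  0.01679671,
        0.06980002]), 'effort': array([ 9.96947820e-04, -4.48464096e+01, -2.31276655e+01, -8.49880439e-05,
        4.82046089e-03, -2.72111242e-05]), 'ee_pos': array([204.27037516, 510.37354678, 249.39371335]), 'tool_rot': array([-1.79916340e+02, -1.84956729e-02,  1.58180324e+02]), 'contact_force': array([ 0.48576383, -0.0674643 ,  0.74448839]), 'moment': array([-0.00482868, -0.03400424,  0.08005694]), 'grip_force': 0.0, 'width': 85.51207242476704}
scene [   8.49893525 -247.90853569  712.26420204] 485.5540114766146
top [296.12719619 166.97521121 914.01990153] 435.61516938435636
```

View pics/top0.png

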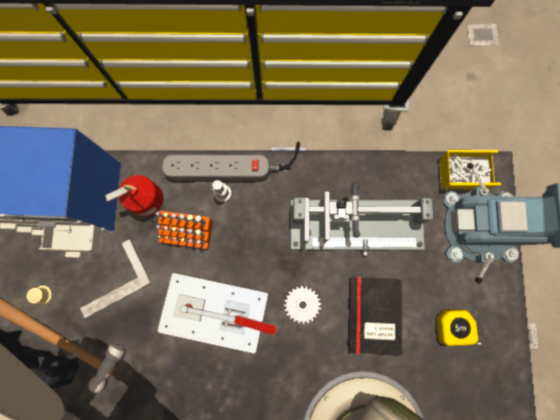

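View pics/scene0.png

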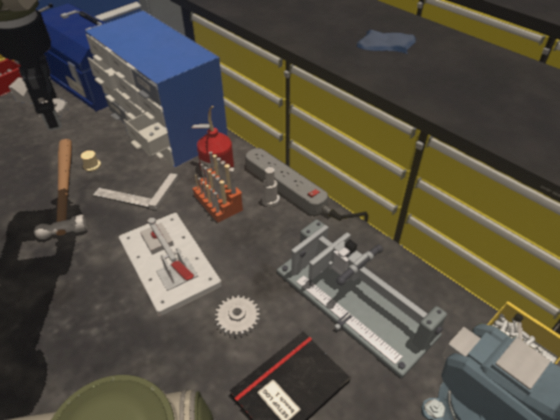

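Top view: the gauge spans about u 290–433, v 197–250, with the pull bar at u≈355. The rider is near (365,247) and the blank near (221,190). I'll zoom in on both views.

```bash
python3 - <<'E'
import cv2,numpy as np
a=cv2.imread("pics/top0.png")[185:260,282:442]; b=cv2.imread("pics/scene0.png")[215:375,270:450]
a=cv2.resize(a,None,fx=5,fy=5,interpolation=cv2.INTER_CUBIC)
cv2.imwrite("pics/topz.png",a)
cv2.imwrite("pics/scz.png",cv2.resize(b,None,fx=3.7,fy=3.7,interpolation=cv2.INTER_CUBIC))
E
```

```text
(no output)
```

View pics/topz.png

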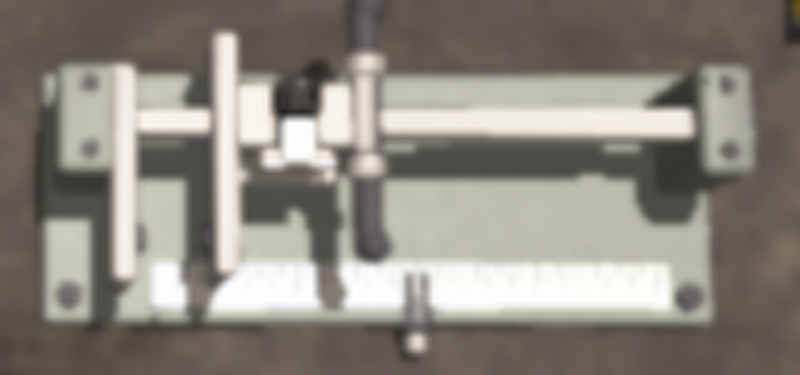

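View pics/scz.png

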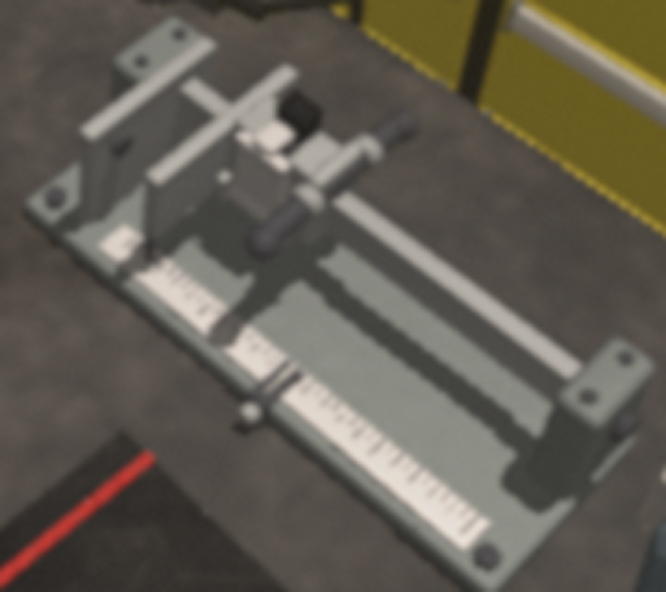

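Top crop (5×, offset 282,185): the beam top runs (140,121)→(690,124), and the sliding measuring leg is centred on x≈226. The pull-bar clamp is at x≈368, the button at (297,95), and the rider line at about (416,290).

```bash
python3 - <<'E'
from h import *
c=cam("top")
def P(u,v,z): return onplane(c,((u+.5)/5-.5+282,(v+.5)/5-.5+185),z)
b1,b2=P(140,121,68),P(690,124,68); print("beam",b1,b2)
cs=[P(43,75,12),P(712,78,12),P(712,322,12),P(43,322,12)]; print("base",np.round(cs,1))
d=b1-b2; yb=np.arctan2(d[1],d[0])-np.pi/2
e=cs[3]-cs[2]; print("yaw beam,front",yb,np.arctan2(e[1],e[0])-np.pi/2)
ctr=np.mean(cs,0); print(ctr)
yaw=yb;X=np.array([np.cos(yaw),np.sin(yaw)]);Y=np.array([-X[1],X[0]])
o=b1[:2]+Y*((ctr-b1)[:2]@Y); print("origin",o)
for n,u,v,z in [("ml top",226,38,82),("ml bot",226,268,82),("fixed",123,270,82),("bar",368,120,84),("bartip",375,250,82),("btn",297,95,100),("rider",416,290,18),("ridertop",416,275,18),("blkL",240,113,84),("blkR",350,113,84),("lever L",262,160,90),("lever R",335,160,90)]:
    p=P(u,v,z)[:2]; print(n,p.round(1),"gauge",((p-o)@X).round(1),((p-o)@Y).round(1))
w=cam("wrist"); R=cv2.Rodrigues(w[2])[0]; print("wristcam",-R.T@w[3],R[2])
E
```

```text
beam [442.2313656  106.77536943  68.        ] [ 441.26804941 -111.14930499   68.        ]
base [[ 471.5  143.5   12. ]
 [ 470.7 -140.    12. ]
 [ 367.4 -134.3   12. ]
 [ 367.4  143.9   12. ]]
yaw beam,front -0.004420380197384333 -0.0002287456563203616
[419.24927658   3.27706091  12.        ]
origin [441.77342062   3.17749499]
ml top [472.8  73.8] gauge 30.7 70.7
ml bot [382.6  75.3] gauge -59.5 71.9
fixed [381.8 114.9] gauge -60.5 111.5
bar [440.   19.4] gauge -1.9 16.3
bartip [389.5  17.8] gauge -52.3 14.4
btn [446.8  49.1] gauge 4.8 46.0
rider [380.1 -10.2] gauge -61.6 -13.6
ridertop [386.3 -10.4] gauge -55.4 -13.8
blkL [442.7  69.1] gauge 0.6 65.9
blkR [442.7  26.4] gauge 0.8 23.2
lever L [423.3  61.7] gauge -18.7 58.4
lever R [423.3  33.6] gauge -18.6 30.4
wristcam [133.16804888 540.26071562 374.35630984] [ 0.28070107 -0.11566337 -0.95280055]
```

Emit:
{"op": "jog_arm", "data": {"fingers": [0,0,0,0,0,0,0,0,0,0,0,0,0,0,0,0,0,0,0,0], "linear": [[-3.3,-2.82,0],[-3.3,-2.82,0],[-3.3,-2.82,0],[-3.3,-2.82,0],[-3.3,-2.82,0],[-3.3,-2.82,0],[-3.3,-2.82,0],[-3.3,-2.82,0],[-3.3,-2.82,0],[-3.3,-2.82,0],[-3.3,-2.82,0],[-3.3,-2.82,0],[0,0,0],[0,0,0],[0,0,0],[0,0,0],[0,0,0],[0,0,0],[0,0,0],[0,0,0]], "twist": [[0,0,0],[0,0,0],[0,0,0],[0,0,0],[0,0,0],[0,0,0],[0,0,0],[0,0,0],[0,0,0],[0,0,0],[0,0,0],[0,0,0],[0,0,0.149],[0,0,0.149],[0,0,0.149],[0,0,0.149],[0,0,0.149],[0,0,0.149],[0,0,0.149],[0,0,0.149]]}}

```text
time_s: 2.7
ee_pos: [446.2, 49.3, 249.9]
tool_rot: [-180.0, -0.0, 89.6]
contact_force: [-0.6, 0.0, -0.3]
width: 0.1
grip_force: 0.0
```

```bash
python3 - <<'E'
from h import *
s=np.load("scene0.npy"); c=(0,s[:9].reshape(3,3),s[9:12],s[12:])
print("btn scene",onplane(c,(300/3.7+270-.4,103/3.7+215-.4),100))
w=cam("wrist"); cv2.imwrite("pics/w1.png",w[0]); np.save("w1.npy",np.array([*w[1].ravel(),*w[2],*w[3]]))
o=manip.get_obs(); print(o["ee_pos"],o["tool_rot"],o["contact_force"])
E
```

```text
btn scene [448.01559019  48.57730896 100.        ]
[446.16683787  49.27343203 249.93074083] [-1.79984345e+02 -2.71795796e-03  8.92757029e+01] [-0.3801225  -0.04480848 -0.51521447]
```

View pics/w1.png

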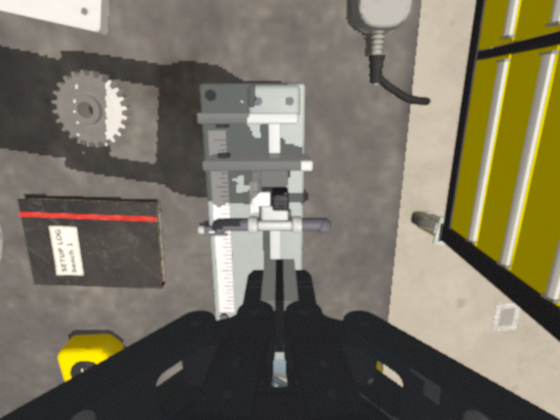

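Wrist view: button top at about (281,197), bar at v≈225, rider knob at (204,229). Next I'll check the button position and fit the wrist camera's line of sight to the rider.

```bash
python3 - <<'E'
from h import *
s=np.load("w1.npy"); c=(0,s[:9].reshape(3,3),s[9:12],s[12:])
R=cv2.Rodrigues(c[2])[0]; print(-R.T@c[3],R[2])
for n,p,z in [("btn",(281,197),100),("beam",(274,130),68),("bar",(270,225),84),("rider knob",(204,229),18),("ml right",(312,165),82),("ml left",(205,165),82)]: print(n,onplane(c,p,z).round(1))
cv2.imwrite("pics/w1z.png",cv2.resize(cv2.imread("pics/w1.png")[75:245,190:340],None,fx=3.5,fy=3.5,interpolation=cv2.INTER_CUBIC))
E
```

```text
[447.66663757 127.79045808 374.70280333] [-0.00288839 -0.30546676 -0.95219836]
btn [448.5  51.1 100. ]
beam [442.8 102.9  68. ]
bar [438.5  20.5  84. ]
rider knob [363.   -8.1  18. ]
ml right [475.4  74.4  82. ]
ml left [383.4  75.1  82. ]
```

View pics/w1z.png

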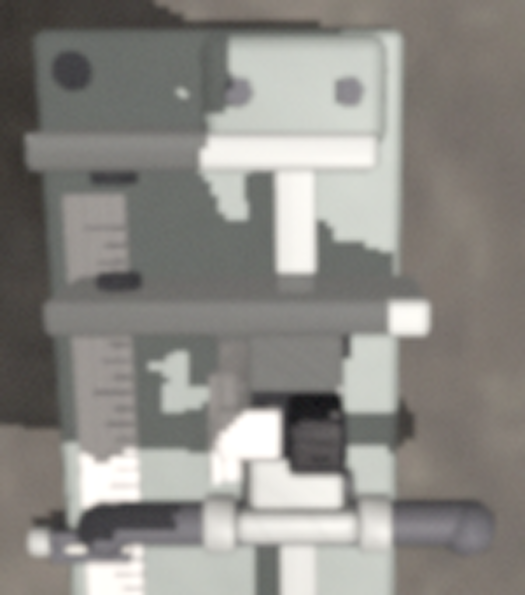

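Emit:
{"op": "jog_arm", "data": {"fingers": [0,0,0,0,0,0,0,0,0], "linear": [[-0.1,0.1,3],[0,0,3],[0,0,3],[0,0,2.5],[0,0,1],[0,0,0.2],[0,0,0.2],[0,0,0.2],[0,0,0]], "twist": [[0,0,0],[0,0,0],[0,0,0],[0,0,0],[0,0,0],[0,0,0],[0,0,0],[0,0,0],[0,0,0]]}}

```text
time_s: 3.88
ee_pos: [447.3, 48.2, 119.2]
tool_rot: [180.0, 0.0, 89.9]
contact_force: [-0.2, 0.0, -0.1]
width: -0.1
grip_force: 0.0
```

Emit:
{"op": "jog_arm", "data": {"fingers": [0,0,0], "linear": [[0,0,0.15],[0,0,0.15],[0,0,0]], "twist": [[0,0,0],[0,0,0],[0,0,0]]}}

```text
time_s: 4.25
ee_pos: [447.4, 48.4, 116.1]
tool_rot: [180.0, -0.0, 89.9]
contact_force: [-0.9, 2.9, 3.6]
width: 0.1
grip_force: 1.8
```

Emit:
{"op": "jog_arm", "data": {"fingers": [0,0,8.54,8.54,8.54,8.54], "linear": [[0,0,-1.5],[0,0,-2.5],[0,0,-2.5],[0,0,0],[0,0,0],[0,0,0]], "twist": [[0,0,0],[0,0,0],[0,0,0],[0,0,0],[0,0,0],[0,0,0]]}}

```text
time_s: 5.0
ee_pos: [446.8, 48.3, 180.1]
tool_rot: [-179.9, -0.0, 89.9]
contact_force: [0.2, 0.7, -0.0]
width: 72.3
grip_force: 0.0
```

```bash
python3 - <<'E'
from h import *
w=cam("wrist"); s=cam("scene")
np.save("w2.npy",np.array([*w[1].ravel(),*w[2],*w[3]])); cv2.imwrite("pics/w2.png",w[0])
cv2.imwrite("pics/s2.png",s[0])
a=cv2.resize(s[0][200:375,270:450],None,fx=3.4,fy=3.4,interpolation=cv2.INTER_CUBIC)[:,:360]
b=cv2.resize(w[0][:300,160:380],(436,595))
cv2.imwrite("pics/c2.png",np.hstack([a,b])); print(a.shape,b.shape)
print(manip.get_obs()["ee_pos"])
E
```

```text
(595, 360, 3) (595, 436, 3)
[447.03414068  48.26361525 180.37163793]
```

View pics/c2.png

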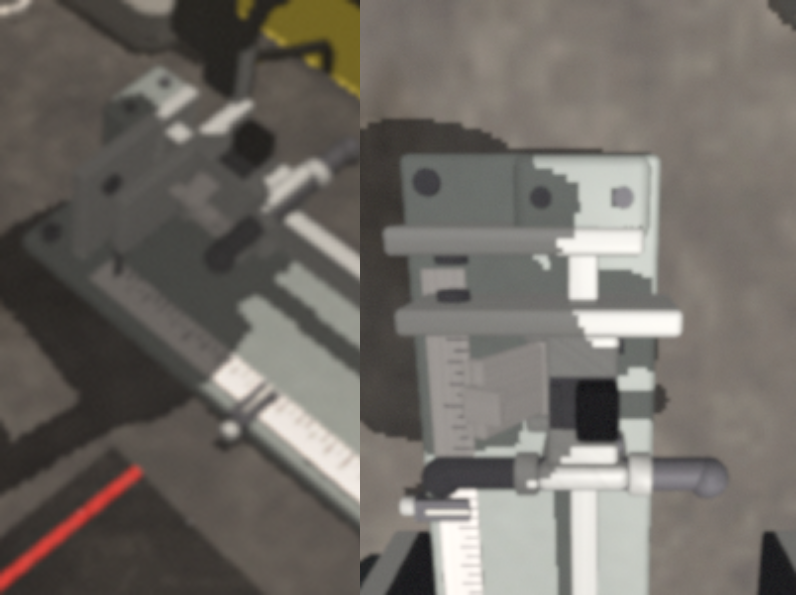

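The lever is open (flap leaning out at about (505,390) in the right panel). The rider's white line is visible at (445,511), the bar at v≈475 and the measuring leg at v≈322.

```bash
python3 - <<'E'
from h import *
s=np.load("w2.npy"); c=(0,s[:9].reshape(3,3),s[9:12],s[12:])
def P(u,v,z): return onplane(c,((u+.5-360)/1.982+160-.5,(v+.5)/1.983-.5),z).round(1)
for n,u,v,z in [("mlL",400,321,82),("mlR",680,323,82),("fixL",388,240,82),("fixR",640,241,82),("btn",598,414,100),("bar",585,475,84),("line a",430,509,18),("line b",468,511,18),("beam",584,560,68),("beam2",584,275,68),("barL",430,470,82),("barR",725,477,82),("baseTL",402,155,12),("baseTR",658,156,12)]: print(n,P(u,v,z))
E
```

```text
mlL [382.8  88.7  82. ]
mlR [475.1  87.8  82. ]
fixL [381.3 114.5  82. ]
fixR [461.4 114.1  82. ]
btn [448.   62.1 100. ]
bar [443.4  34.7  84. ]
line a [370.   -9.8  18. ]
line b [387.6 -10.8  18. ]
beam [442.4  -8.   68. ]
beam2 [443.2 102.   68. ]
barL [388.6  35.8  82. ]
barR [492.9  33.   82. ]
baseTL [369.1 143.8  12. ]
baseTR [472.3 143.2  12. ]
```

Emit:
{"op": "jog_arm", "data": {"fingers": [8.54,8.54,8.54,8.54], "linear": [[0.7,-0.4,2],[0.6,-0.37,1.5],[0,0,0],[0,0,0]], "twist": [[0,0,0.005],[0,0,0.005],[0,0,0],[0,0,0]]}}

```text
time_s: 5.6
ee_pos: [440.0, 61.1, 146.4]
tool_rot: [180.0, 0.0, 89.3]
contact_force: [0.5, -0.5, -0.4]
width: 85.8
grip_force: 0.0
```

```bash
python3 - <<'E'
from h import *
w=cam("wrist"); np.save("w3.npy",np.array([*w[1].ravel(),*w[2],*w[3]])); cv2.imwrite("pics/w3.png",w[0])
print(manip.get_obs()["ee_pos"],manip.get_obs()["tool_rot"])
E
```

```text
[440.08004948  61.04751864 146.52978983] [1.79941645e+02 1.04379093e-02 8.93074783e+01]
```

View pics/w3.png

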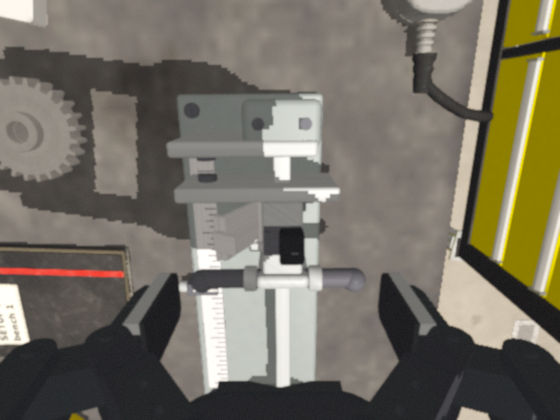

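Bar at v≈279, measuring leg right end at (338,190), button at (291,243), lever open.

```bash
python3 - <<'E'
from h import *
s=np.load("w3.npy"); c=(0,s[:9].reshape(3,3),s[9:12],s[12:])
for n,p,z in [("ml",(330,190),82),("fix",(300,148),82),("bar",(283,279),84),("btn",(291,245),100),("beam",(282,350),68),("line",(203,285),18),("levertip",(218,235),80)]: print(n,onplane(c,p,z).round(1))
E
```

```text
ml [470.2  90.6  82. ]
fix [453.  114.5  82. ]
bar [443.   35.2  84. ]
btn [447.4  64.8 100. ]
beam [441.9 -30.8  68. ]
line [376.7  -6.4  18. ]
levertip [404.3  63.1  80. ]
```

Emit:
{"op": "jog_arm", "data": {"fingers": [8.54,8.54,8.54,8.54,8.54,8.54,8.54], "linear": [[0.15,-0.1,1.65],[0,0,1.5],[0,0,1.5],[0,0,1.5],[0,0,1],[0,0,0.5],[0,0,0]], "twist": [[0,0,0],[0,0,0],[0,0,0],[0,0,0],[0,0,0],[0,0,0],[0,0,0]]}}

```text
time_s: 6.52
ee_pos: [438.8, 62.8, 69.6]
tool_rot: [180.0, -0.0, 89.3]
contact_force: [0.1, -0.4, -0.7]
width: 85.6
grip_force: 0.0
```

Emit:
{"op": "jog_arm", "data": {"fingers": [8.1,8.1,8.1,8.1,8.1,8.1,8.1,8.1,8.1,8.1,8.1,8.1,8.1,8.1,8.1,8.1], "linear": [[-0.3,0,0],[-0.4,0,0],[-0.5,0,0],[-0.7,0,0],[-0.8,0,0],[-0.8,0,0],[-0.8,0,0],[-0.8,0,0],[-0.8,0,0],[-0.8,0,0],[-0.8,0,0],[-0.8,0,0],[-0.8,0,0],[-0.5,0,0],[-0.2,0,0],[0,0,0]], "twist": [[0,0,0],[0,0,0],[0,0,0],[0,0,0],[0,0,0],[0,0,0],[0,0,0],[0,0,0],[0,0,0],[0,0,0],[0,0,0],[0,0,0],[0,0,0],[0,0,0],[0,0,0],[0,0,0]]}}

```text
time_s: 8.52
ee_pos: [437.9, -35.5, 69.7]
tool_rot: [179.9, -0.0, 89.3]
contact_force: [3.0, 3.4, -0.4]
width: 80.8
grip_force: 2.0
```

```bash
python3 - <<'E'
from h import *
s=cam("scene"); t=cam("top"); w=cam("wrist")
for n,c in zip("stw",(s,t,w)): np.save(n+"4.npy",np.array([*c[1].ravel(),*c[2],*c[3]])); cv2.imwrite(f"pics/{n}4.png",c[0])
print([proj(c,[[380,-10.4,18]]).round(0) for c in (s,t,w)])
p=proj(s,[[380,-10.4,18]])[0].astype(int); q=proj(t,[[380,-10.4,18]])[0].astype(int); r=proj(w,[[380,-10.4,18]])[0].astype(int)
f=lambda c,p,a,k:cv2.resize(cv2.copyMakeBorder(c[0],60,60,60,60,0)[p[1]-a+60:p[1]+a+60,p[0]-a+60:p[0]+a+60],(k,k),interpolation=cv2.INTER_CUBIC)
cv2.imwrite("pics/c4.png",np.hstack([f(s,p,26,266),f(t,q,20,266),f(w,r,38,266)])); print(p,q,r)
o=manip.get_obs(); print(o["ee_pos"],o["contact_force"])
E
```

```text
[array([[346., 316.]]), array([[365., 243.]]), array([[170., 206.]])]
[346 316] [364 242] [169 206]
[437.71329152 -35.29791535  69.66466521] [3.12519555 3.605618   1.62143349]
```

View pics/c4.png

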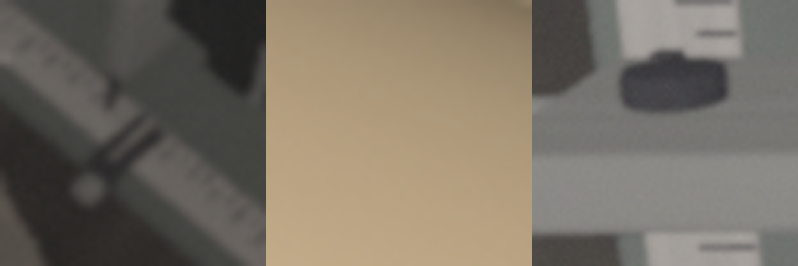

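Left panel: the pointer tip is at about (112,106), short of the rider's white line, which runs (103,165)→(150,127). The arm hides the rider in the top view. The wrist view shows the pointer's dark patch but not the line.

```bash
python3 - <<'E'
from h import *
s=np.load("s4.npy"); c=(0,s[:9].reshape(3,3),s[9:12],s[12:])
def P(u,v,z): return onplane(c,((u+.5)*52/266-.5+320,(v+.5)*52/266-.5+290),z).round(1)
for n,u,v,z in [("tip",112,107,19),("tip2",108,101,19),("line a",107,165,18),("line b",150,128,18),("line m",130,145,18)]: print(n,P(u,v,z))
im=cv2.imread("pics/s4.png")[290:342,320:372].mean(2).astype(int)
for r in range(14,36): print(r,im[r,14:36])
E
```

```text
tip [382.3   1.9  19. ]
tip2 [383.1   4.3  19. ]
line a [365.5 -10.8  18. ]
line b [385.7 -11.4  18. ]
line m [376.3 -11.1  18. ]
14 [88 88 90 92 84 76 68 66 69 74 75 72 69 67 66 66 67 66 66 66 67 67]
15 [86 91 92 91 90 85 75 62 59 66 69 69 65 66 65 66 65 66 67 67 67 67]
16 [93 94 93 91 92 92 80 62 52 59 64 65 66 66 64 66 66 66 67 67 67 66]
17 [98 98 96 94 94 91 80 61 53 59 65 65 65 66 65 66 66 66 66 67 66 66]
18 [100  99  98  94  89  84  74  59  59  67  71  68  67  66  66  66  66  67
  66  67  66  66]
19 [101 100  98  93  89  85  72  60  67  81  85  77  72  66  65  66  65  65
  65  65  65  66]
20 [ 99 100  99  97  94  89  76  66  77  89  91  87  80  73  68  65  65  66
  67  65  65  66]
21 [ 99 100  99  99  99  95  84  80  86  92  92  91  85  77  69  67  65  66
  65  67  66  66]
22 [ 96  99  99  99 100  98  94  92  91  91  91  89  79  71  68  70  68  67
  66  66  65  65]
23 [ 87  95  98  99 101 100  98  97  94  91  87  77  65  62  72  76  71  67
  66  66  65  67]
24 [ 76  84  92  97 100 100 100  98  95  88  75  63  60  69  77  75  69  67
  69  67  66  66]
25 [70 73 80 89 96 99 99 95 88 75 62 61 70 77 74 65 59 64 71 69 68 66]
26 [66 68 72 80 89 95 93 83 70 59 59 70 79 73 61 51 50 62 73 78 74 68]
27 [66 67 67 72 78 83 80 67 55 57 67 75 71 60 50 47 56 71 84 87 81 74]
28 [65 66 66 66 66 65 60 54 56 65 70 68 58 50 50 60 72 84 91 88 85 83]
29 [63 65 64 62 58 51 49 56 64 68 64 55 49 54 66 81 88 89 87 87 90 91]
30 [59 61 62 57 50 44 49 59 66 63 52 48 55 67 83 92 94 89 86 89 93 94]
31 [53 56 56 49 45 45 46 54 56 51 48 54 71 85 94 97 96 92 92 94 94 93]
32 [45 50 51 48 45 43 45 45 45 46 50 64 82 94 98 99 99 96 96 98 96 94]
33 [43 46 53 55 51 48 43 43 45 48 56 68 83 92 98 98 99 99 97 98 97 96]
34 [47 56 65 69 66 57 49 45 47 52 60 65 74 83 91 96 99 99 98 98 98 96]
35 [55 67 74 79 77 70 57 48 51 58 63 66 66 73 82 90 95 98 99 99 98 98]
```

Emit:
{"op": "jog_arm", "data": {"fingers": [8.2,8.2,8.2,8.2,8.2], "linear": [[-0.5,0,0],[-0.4,0,0],[-0.3,0,0],[-0.1,0,0],[0,0,0]], "twist": [[0,0,0],[0,0,0],[0,0,0],[0,0,0],[0,0,0]]}}

```text
time_s: 9.3
ee_pos: [437.2, -48.1, 69.4]
tool_rot: [-180.0, -0.0, 89.3]
contact_force: [2.1, 3.9, -0.3]
width: 82.2
grip_force: 2.1
```

```bash
python3 - <<'E'
from h import *
c=cam("scene"); cv2.imwrite("pics/s5.png",c[0])
im=c[0][290:342,320:372].mean(2).astype(int)
for r in range(14,36): print(r,im[r,14:36])
for y in (-8,-11.2,-14): print(proj(c,[[382.5,y,19],[385,y,18]])-[320,290])
o=manip.get_obs(); print(o["ee_pos"],o["contact_force"])
cv2.imwrite("pics/c5.png",cv2.resize(c[0][286:346,300:380],(800,600),interpolation=cv2.INTER_CUBIC))
E
```

```text
14 [90 88 90 90 85 78 71 67 67 66 65 67 69 73 76 78 78 79 77 77 76 75]
15 [86 90 92 91 89 86 81 72 67 65 66 68 70 74 76 77 79 78 77 76 75 73]
16 [92 94 93 91 92 94 89 81 73 68 67 66 71 74 77 79 78 77 76 75 73 70]
17 [97 97 96 94 94 93 92 89 83 74 69 67 69 73 76 77 78 76 74 73 69 67]
18 [100  99  98  94  90  89  93  95  90  83  74  67  66  69  73  77  78  75
  72  67  67  65]
19 [100 100  98  93  90  90  95  93  90  90  85  75  65  62  69  74  75  72
  68  67  67  65]
20 [100  99  99  97  95  95  94  92  92  94  92  85  72  60  60  67  71  69
  67  66  65  67]
21 [ 99  98 100  99  98  99  97  96  95  94  92  88  77  60  56  61  67  66
  66  65  65  66]
22 [ 95  98  99 100 100  99  99  97  93  92  92  87  72  57  55  65  67  65
  64  65  67  66]
23 [ 87  93  98  99  99 100  99  97  92  91  88  77  61  55  65  72  70  67
  66  66  65  67]
24 [75 84 91 97 99 99 99 98 94 89 75 61 51 55 66 70 68 68 69 66 66 66]
25 [68 74 81 90 96 99 99 95 88 75 62 55 56 59 62 60 59 65 70 70 68 66]
26 [67 67 71 80 89 94 93 83 70 59 59 66 67 61 54 49 51 62 73 77 73 68]
27 [67 66 68 71 78 83 79 67 56 58 68 74 69 57 48 49 56 71 84 87 81 74]
28 [65 65 67 67 67 65 61 54 55 65 71 68 58 50 51 60 73 84 89 88 84 82]
29 [63 65 64 63 57 52 49 55 64 69 63 55 50 53 65 81 87 89 86 86 89 91]
30 [60 63 62 56 50 47 50 58 65 63 54 50 55 68 84 92 94 89 85 88 94 93]
31 [52 57 56 51 46 45 46 53 57 50 49 55 70 84 94 97 96 91 91 94 94 92]
32 [46 49 50 48 46 44 44 47 45 47 51 65 82 94 97 99 98 96 96 96 96 93]
33 [43 48 53 55 52 47 45 43 44 47 55 67 81 92 97 99 98 97 97 98 97 96]
34 [47 55 65 69 67 58 48 45 47 53 59 67 74 83 91 96 98 99 98 97 98 96]
35 [56 67 75 78 78 70 57 48 52 58 62 66 68 72 79 90 94 98 98 98 97 97]
[[26.11273987 24.17657369]
 [27.05257317 23.59373981]]
[[27.59157184 25.38472277]
 [28.52978299 24.79787097]]
[[28.89040675 26.44582116]
 [29.8271817  25.8554311 ]]
[437.16950084 -48.12708555  69.43267329] [ 2.56590253  4.14652445 -0.16635627]
```

View pics/c5.png

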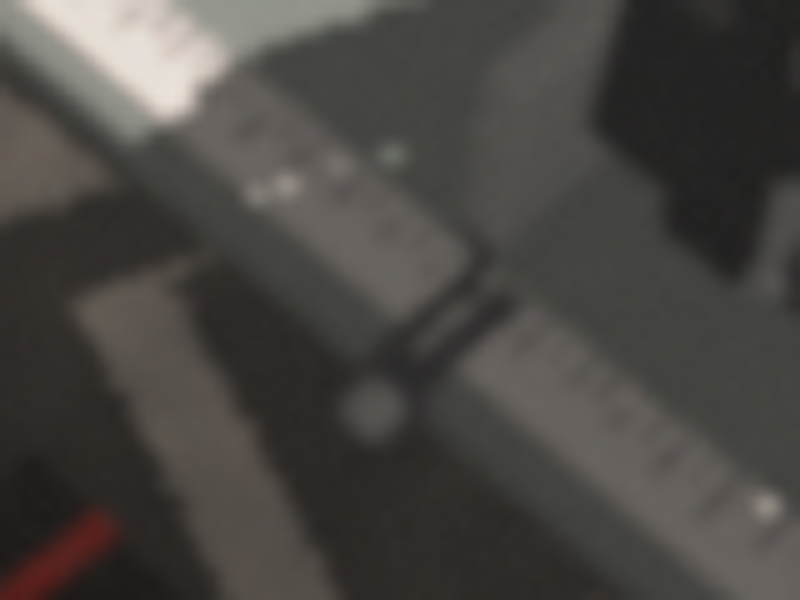

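The pointer tip is within about 0.6 mm of the index line. Next I'll squeeze the lever shut.

Emit:
{"op": "jog_arm", "data": {"fingers": [7,6,5,4,3,2.5,2.5,2.5,2.5,2.5], "linear": [[0,0.1,0],[0,0,0],[0,0,0],[0,0,0],[0,0,0],[0,0,0],[0,0,0],[0,0,0],[0,0,0],[0,0,0]], "twist": [[0,0,0],[0,0,0],[0,0,0],[0,0,0],[0,0,0],[0,0,0],[0,0,0],[0,0,0],[0,0,0],[0,0,0]]}}

```text
time_s: 10.6
ee_pos: [438.1, -48.0, 69.8]
tool_rot: [-179.9, -0.0, 89.4]
contact_force: [1.2, 6.1, 9.6]
width: 29.9
grip_force: 58.3
```

```bash
python3 - <<'E'
from h import *
c=cam("scene"); cv2.imwrite("pics/s6.png",c[0])
im=c[0][290:342,320:372].mean(2).astype(int)
for r in range(17,30): print(r,im[r,20:36])
a=cv2.imread("pics/s5.png")[303:322,334:356].astype(float); s=[]
b=c[0][303:322,334:356].astype(float)
print(cv2.phaseCorrelate(a.mean(2),b.mean(2)))
o=manip.get_obs(); print(o["ee_pos"],o["contact_force"],o["width"],o["grip_force"])
E
```

```text
17 [92 89 82 74 67 66 69 73 76 77 77 77 74 72 69 67]
18 [94 94 90 82 75 66 64 69 73 76 77 74 71 68 66 67]
19 [94 94 90 90 86 74 65 62 68 73 74 72 68 66 65 66]
20 [95 92 91 94 91 84 71 59 59 65 68 67 65 65 66 65]
21 [97 95 94 93 92 87 77 59 55 60 65 65 64 64 66 64]
22 [97 96 94 92 91 86 72 56 56 64 67 65 65 64 64 65]
23 [99 96 93 89 87 76 61 54 64 72 70 67 65 65 65 66]
24 [100  97  93  87  75  61  52  56  66  70  66  67  68  66  65  64]
25 [98 94 88 75 61 55 56 61 63 61 58 64 69 70 68 64]
26 [93 83 70 58 58 66 68 62 55 49 51 62 73 77 74 68]
27 [79 67 55 56 67 74 68 57 47 47 55 70 83 86 81 74]
28 [60 54 56 65 70 67 58 49 51 60 71 83 89 87 84 82]
29 [50 54 65 69 64 56 48 53 66 79 87 88 86 86 89 91]
((-0.14775283552825513, -0.05081594873793449), 1.011508248569858)
[438.03860035 -47.99899652  69.75493399] [0.8284156  6.18932981 9.65110072] 30.015536210898105 58.32338259089738
```

Emit:
{"op": "jog_arm", "data": {"fingers": [2.5,2.5,2.5,2.5], "linear": [[0,0,0],[0,0,0],[0,0,0],[0,0,0]], "twist": [[0,0,0],[0,0,0],[0,0,0],[0,0,0]]}}

```text
time_s: 11.15
ee_pos: [438.1, -48.0, 69.8]
tool_rot: [-179.9, -0.0, 89.4]
contact_force: [0.9, 5.4, 9.3]
width: 29.8
grip_force: 58.3
```

```bash
python3 -c "
from cell import manip
print(manip.get_obs()['width']); print(manip.job_done())"
```

```text
29.751208939339953
the job is handed in; nothing more can be done
None
```

I reset the gauge and handed the job in at about 11 s, with no verdict returned: the lever looks shut (fingers closed to 30 mm), the pointer was about 0.6 mm from the mark in the camera images, and the leg is still gripped at about 58 N.

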